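Hang the drawing board and hold the clip open on it

TASK

Put up the drawing board at the machine: lift the small free-standing wooden board by its top edge, hang it upright with its metal saddle straddling the square rail, and let go of it. Then squeeze the spring clip open to take it off its parking strip, bring it jaws down over the top edge of the hung board away from the corners, and finish while still holding it squeezed open there, one jaw clearly down on each side of the edge and touching neither board nor rail, so that a drawing can be slipped in. Do not let go of the clip at the end, and leave the vacuum pod, tool holder and brush where they are.

Things in the scene. Friction and masses are not known exactly. Their poses are not given: they have to be found in the camera images.
- board: Free-standing board, 0.27 kg: pale wooden panel 8 thick x 120 wide (y) x 140 high, with an aluminium saddle at its back making an upside-down U: bridge plate 80 wide, rear skirt 6 thick, 80 high. Origin at bottom, midway in the U's 32 gap, under the centre of mass. Along x: panel -24 to -16, skirt 16 to 22. z up. Pinch the panel across its 8 mm thickness.
- board_saddle (a point): Centre of the bridge plate's underside (board x 0, y 0, z 80): the face that rests on the rail. The plate is 8 thick; the panel stands 52 clear above it.
- board_edge (a point): Middle of the panel's top edge (board x -20, y 0, z 140).
- rail: Fixed rail: a horizontal square aluminium tube 20 x 20, 300 long along its y axis, top face 120 above the bench, on two 20 mm posts at y = -140 and +140 (feet 90 x 45 x 10). Origin on the bench below its middle.
- rail_top (a point): Middle of the rail's top face; y along the rail, x across it, z up.
- strip: Fixed parking strip for the clip: an upright plywood edge 10 thick (x), 120 long (y), top 75 above the bench, on a foot 70 x 130 x 10. Origin on the bench under its middle.
- clip: Spring clip like a big clothes peg, 0.11 kg: two dark steel levers, rubber tips, 24 wide along the pivot (y). Starts clamped on the strip, jaws down 20 over it, handles up. Origin on the pivot; frame turns with the -x lever. Jaw tips 45 below the pivot, handle ends 60 above it. Squeeze the handle ends together along x from 52 (over the outsides, parked) to about 30 to open the jaws.
- clip_lever (a joint): Angle between the levers, rad: 0 as parked (jaws 10 apart), grows as the handles are squeezed: 0.2 = jaws 19 apart, 0.36 = 26, stop at 0.45 = 30 (handles then 25 over the outsides). Each lever turns half of it. Spring 1 N m/rad: 6 N at the handle ends when parked, 12 N at 0.36, 13 N at the stop.
- tip_a (a point): Bottom inner corner line of the jaw on the clip's -x side, middle of its width; on body clip.
- tip_b (a point): The same on the other jaw (+x side).
- handle_a (a point): Centre of the handle-end roller (radius 5, along y) on the clip's -x side.
- handle_b (a point): Centre of the handle-end roller on the +x side.
- pod: Bystander: black square vacuum pod 90 x 90 x 42, origin under its middle.
- holder: Bystander: steel tool holder standing upright, 63 diameter, 85 high, origin under its middle.
- brush: Bystander: hand brush with a wooden handle lying on the bench, roughly 200 long.
There are look-alikes about, which are no part of the job. Of the things like the strip, leave any that is turquoise; of the rest the larger one is meant.

How it is judged (in metres and radians):
On the way, in this order (a step that is already met when the one before it is completed fails the run):
1. the board hangs on the rail by its saddle, let go and at rest (x of board_saddle in the frame of rail_top between -0.012 and 0.012 m and y of board_saddle in the frame of rail_top between -0.1 and 0.1 m and z of board_saddle in the frame of rail_top between -0.004 and 0.006 m and angle between the z axis of board and the z axis of rail_top, either way round below 0.12 rad and contact force between board and rail above 1 N and contact force between board and the arm below 0.2 N and contact force between board and the fingers below 0.2 N and linear speed of board below 0.02 m/s), for 0.3 s.
2. the clip, squeezed open in the fingers, is clear of the parking strip (contact force between clip and the fingers above 3 N and contact force between clip and strip below 0.1 N and value of joint clip_lever above 0.1 rad and distance of clip from where it was at the start of the episode above 0.04 m), for 0.1 s.
At the end, for the whole second after the job is handed in: Board saddle on the rail top (6 mm high, 12 across, 100 along, upright to 0.12 rad), resting, untouched by robot. Clip held (over 3 N), open over 0.2 rad, still, touching neither board nor rail; a jaw tip each side of the panel, 1.5 mm off, 8-45 mm below its edge, 5 mm in from its sides (all of step 1 and ((x of tip_a in the frame of board below -0.0255 m and y of tip_a in the frame of board between -0.055 and 0.055 m and z of tip_a in the frame of board between 0.095 and 0.132 m and x of tip_b in the frame of board above -0.0145 m and y of tip_b in the frame of board between -0.055 and 0.055 m and z of tip_b in the frame of board between 0.095 and 0.132 m) or (x of tip_a in the frame of board above -0.0145 m and y of tip_a in the frame of board between -0.055 and 0.055 m and z of tip_a in the frame of board between 0.095 and 0.132 m and x of tip_b in the frame of board below -0.0255 m and y of tip_b in the frame of board between -0.055 and 0.055 m and z of tip_b in the frame of board between 0.095 and 0.132 m)) and value of joint clip_lever above 0.2 rad and contact force between clip and the fingers above 3 N and contact force between clip and board below 0.3 N and contact force between clip and rail below 0.2 N and linear speed of clip below 0.03 m/s); the arm keeps its last pose, push and grip.
It fails at once if the vacuum pod is moved by more than 20 mm (distance of pod from where it was at the start of the episode above 0.02 m).
It fails at once if the tool holder is moved by more than 20 mm (distance of holder from where it was at the start of the episode above 0.02 m).
It fails at once if the brush is moved by more than 20 mm (distance of brush from where it was at the start of the episode above 0.02 m).
It also fails if it takes over 59 s, if anything falls off the work surface, if the arm or the gripper's body presses on something with over 40 N, if the wrist force passes 120 N, or if a joint passes its speed limit or range.

ROBOT

A 6-joint arm with a two-finger parallel gripper is mounted at the origin on the work surface. World frame = base frame: x ahead of the robot, y to its left, z up, the work surface at z = 0. Lengths are in m, angles in degrees, forces in N, time in s.
With the tool pointing down it reaches from about 0.4 to 0.825 m from the base axis. Payload 7 kg.
Tool frame: the origin (TCP) lies at the very end of the fingers, on their centre line; the grasp point (between the pads) lies 19 mm behind it (ctrl.grip_point_offset is the distance from the TCP to the grasp point, in m); x points along the fingers, z is the direction in which the jaws open and shut, and the axes are right-handed (so a half turn about x gives the same grasp; the last joint's range is limited). The gripper opens to 88 mm and grips with 3 to 60 N. Pads are 19 mm wide; open, the fingers measure 130 mm over their backs; the gripper's body (78 mm by 193 mm) begins 47 mm behind the grasp point.
Start: joints at [-50.816, 20.546, 0.682, 0, -70.136, -16.507], TCP at [0.26, -0.623, 0.227] pointing down, gripper open.
Joint ranges: [-176.03, 176.03], [-82.01, 121.73], [-58.28, 71.71], [-173.87, 95.51], [-174.79, -0.11], [-173.66, 173.66]. Speed limits (degrees/s): [136.94, 136.94, 172.46, 180, 180, 180].

INTERFACE

Orientations are given as [roll, pitch, yaw] about the fixed x, y, z axes, in that order (R = Rz(yaw) Ry(pitch) Rx(roll)).
In Python, from plant import get_obs, snapshot, calibration, close_job, ctrl gives the robot as it stands.
- The arm moves only by the tool move_arm, never from a script. Its argument "commands" is a list that holds one entry, the list of rows, each a list of 4 numbers: the shift along the tool's x, y, z in cm, then the turn about the tool's x in rad. In form: [[[dx, dy, dz, spin], ...]]. A call has 1 to 8 rows; each row shifts and turns the commanded pose from where the row before left it, along the tool's axes as they then stand; what a row does not reach is not made up. A row lasts 1/10 s, in which the tool goes at most 50 mm and 8.59 degrees, less where a joint would pass 70% of its speed; a pose out of reach is approached as far as the arm can. A call with a gripper value outside its range is refused whole. "jaw" is the finger opening in cm, from 0 to 8.76, set as the call begins (left out, the last holds). The fingers move at their own pace and stop on an object; the grip force is fixed at half the most. Time passes only in rows, so rows that do not move let the fingers close. It gives the time, the measured TCP pose, the force and the opening at its end, in the units of the state.
- get_obs(): the state, without advancing time (a new reading comes with each control period).
- snapshot(name): name is "side" or "top"; returns (picture, depth): 480x640x3 uint8, red, green, blue; 480x640 float32, m along the optical axis (not along the pixel's ray), 0 where there is no reading.
- calibration(name): a dict with "mtx" (3x3 intrinsics, pixels), "T" (4x4, takes a point from camera to world coordinates). Camera axes: x right, y up, looking along -z (the intrinsics and any distortion apply to the point x, -y, -z); pixel columns grow to the right and rows downward; lengths in m; the calibration is good to about 2 mm. A picture is of the moment at which its call begins. calibration takes no time and is no camera call.
- close_job(): hands the job in, once; it reports no verdict.
The state is a dict: "clock": time; "joint_pos": joint angles; "qvel": joint speeds; "tau": joint torques, N m; "tool_pos": TCP position; "orientation": TCP orientation; "force": force on the tool from outside, world axes, zero at the start; "moment": the same for the moment, N m; "opening": finger opening in m.
Only numpy, scipy, OpenCV 4.12 (cv2) and the standard library are available. Lean on these libraries where they do the work, as an engineer would, in place of code of your own. Each camera call takes 0.05 s, during which the arm holds its last target. There are 200 camera calls.

## Working session

There is one attempt and no reset: what is moved stays moved. The work goes in short steps, Python scripts to look and compute and a tool call to move; the robot and the scene stay as the last step left them, time stands still between calls to the robot, and variables do not carry over. Pictures are saved under pics/ and viewed, about 8 in all and at most 12, crops included, and the job is handed in when it is done.

Besides the shell and the picture viewer there is one more tool, called after ">>>" as name(argument=value, ...), one argument or row to a line, values as JSON. move_arm: Moves the arm, as the interface text tells. Its arguments: {"type":"object","properties":{"commands":{"type":"array"},"jaw":{"type":"number"}},"required":["commands"]}

```bash
mkdir -p pics; ls; python3 - <<'E'
from plant import *
import cv2,numpy as np
for n in("side","top"):
    p,d=snapshot(n); cv2.imwrite(f"pics/{n}0.png",p[:,:,::-1]); np.save(f"pics/{n}0.npy",d)
    c=calibration(n); print(n,c)
print(get_obs())
E
```

```text
pics
side {'mtx': array([[447.86452517,   0.        , 315.79918255],
       [  0.        , 447.86452517, 238.81893391],
       [  0.        ,   0.        ,   1.        ]]), 'T': array([[-0.99858218,  0.03392606, -0.04102017,  0.51123825],
       [-0.05320186, -0.66193555,  0.74767031,  0.83215685],
       [-0.0017872 ,  0.7487926 ,  0.66280197,  0.88570137],
       [ 0.        ,  0.        ,  0.        ,  1.        ]])}
top {'mtx': array([[447.08110581,   0.        , 315.08342761],
       [  0.        , 447.08110581, 243.84999632],
       [  0.        ,   0.        ,   1.        ]]), 'T': array([[ 0.00595463,  0.98594384, -0.16697091,  0.38413245],
       [-0.99987064,  0.00337546, -0.01572638, -0.01647164],
       [-0.01494172,  0.16704295,  0.98583639,  1.09495658],
       [ 0.        ,  0.        ,  0.        ,  1.        ]])}
{'clock': 0.1, 'joint_pos': array([-5.08160817e+01,  2.05852987e+01,  6.37905835e-01, -1.66455415e-02,
       -7.01349357e+01, -1.65066899e+01]), 'qvel': array([-0.08402805, -0.11560453,  0.10667069,  0.03116849,  0.12035704,
        0.01024597]), 'tau': array([-1.30785924e-03, -5.84163344e+01,  2.93750417e+01,  7.01565877e+00,
        1.01567965e-02, -6.07042148e-05]), 'tool_pos': array([ 0.26003477, -0.62242484,  0.22573426]), 'orientation': array([  5.74580665,  89.91619697, 118.41736749]), 'force': array([ 0.15788672,  1.26841687, -0.28236442]), 'moment': array([-0.05275358,  0.02218592, -0.02425407]), 'opening': 0.08756974685918138}
```

View pics/side0.png

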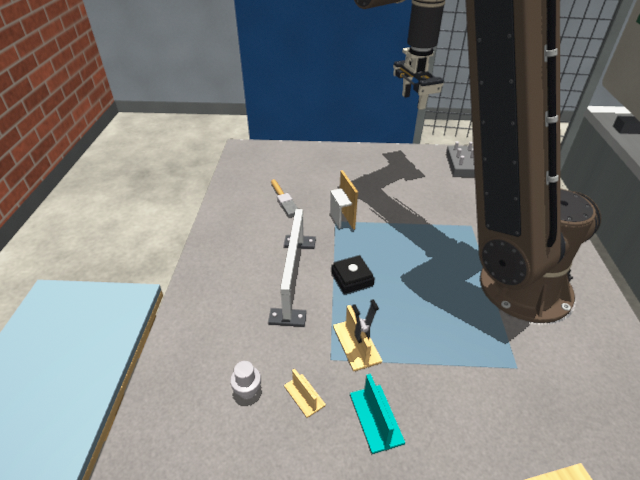

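View pics/top0.png

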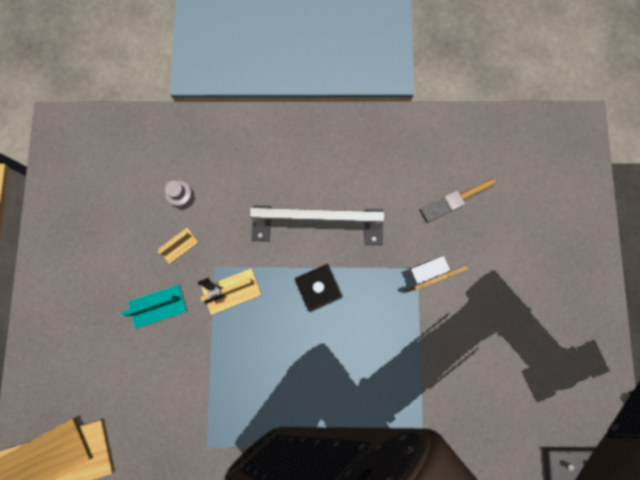

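The side view shows the rail at (293,265), the board at (345,200), the clip on the wooden strip at (362,330), and the smaller and turquoise look-alikes at (305,392) and (376,412). The top view shows the rail at (317,215), the board at (435,273) and the clip at (212,290) on the strip at (232,290). Next I'll measure from the depth.

```bash
cat > h.py <<'E'
import numpy as np, cv2
from plant import *
def cloud(n,d):
    c=calibration(n); K=c["mtx"]; v,u=np.mgrid[0:480,0:640]
    P=np.stack([(u-K[0,2])/K[0,0]*d,-(v-K[1,2])/K[1,1]*d,-d],-1)
    W=P@c["T"][:3,:3].T+c["T"][:3,3]; W[d<=0]=np.nan; return W
def rect(Q,name):
    (c,s,a)=cv2.minAreaRect((Q[:,:2]*1000).astype(np.float32)); print(name,len(Q),np.round(c,1),np.round(s,1),round(a,1),"z med/max",np.round(np.median(Q[:,2])*1000,1),np.round(Q[:,2].max()*1000,1))
def sel(W,u0,v0,u1,v1,z0,z1):
    Q=W[v0:v1,u0:u1].reshape(-1,3); return Q[(Q[:,2]>z0)&(Q[:,2]<z1)]
E
python3 - <<'E'
from h import *
t=cloud("top",np.load("pics/top0.npy")); s=cloud("side",np.load("pics/side0.npy"))
def both(nm,bt,bs,z0,z1):
    rect(sel(t,*bt,z0,z1),nm+" top"); rect(sel(s,*bs,z0,z1),nm+" side")
rt=(235,195,400,255); rs=(260,200,325,335)
both("rail",rt,rs,.11,.13)
bt=(395,250,475,300); bs=(325,165,365,235)
both("panel",bt,bs,.13,.15); both("bridge",bt,bs,.08,.095)
st=(198,262,268,315); ss=(325,300,385,370)
both("strip",st,ss,.068,.081);both("foot",st,ss,.005,.015);both("clip",st,ss,.14,.19);both("clipmid",st,ss,.09,.13)
both("small",(155,225,202,265),(280,365,330,420),.03,.08)
both("pod",(290,260,350,315),(325,250,380,300),.035,.05)
both("brush",(415,170,500,225),(265,170,305,222),.01,.06)
both("holder",(155,170,200,215),(225,355,270,410),.03,.13)
for nm,W,b in(("t",t,(150,150,510,330)),):
    print("bench z",np.nanmedian(W[330:340,100:160,2]),np.nanmedian(s[420:440,200:300,2]))
# principal axes
def pca(Q):
    c=np.median(Q,0); u=np.linalg.svd((Q-c)[:,:2]-((Q-c)[:,:2]).mean(0))[2][0]; return np.round(Q.mean(0)*1000,1),np.round(np.degrees(np.arctan2(u[1],u[0])),2)
for nm,b1,b2,z0,z1 in(("rail",rt,rs,.115,.128),("panel",bt,bs,.134,.148),("bridge",bt,bs,.083,.095),("strip",st,ss,.07,.08),("handles",st,ss,.15,.19)):
    print(nm,pca(sel(t,*b1,z0,z1)),pca(sel(s,*b2,z0,z1)))
for n,(a,b,c,d) in(("side",(320,150,400,380)),):
    p=cv2.imread("pics/side0.png")[b:d,a:c]; q=cv2.imread("pics/top0.png")[255:320,190:270]
    p=cv2.resize(p,None,fx=2.6,fy=2.6,interpolation=2); q=cv2.resize(q,None,fx=6,fy=6,interpolation=2)
    im=np.zeros((598,700,3),np.uint8); im[:598,:208]=p; im[:390,215:695]=q; cv2.imwrite("pics/c1.png",im)
E
```

```text
rail top 1277 [617.2  -4.6] [300.   21.4] 88.4 z med/max 120.0 126.8
rail side 718 [617.5  -3.6] [302.5  20.6] 88.3 z med/max 121.6 127.2
panel top 215 [ 475.5 -270.3] [  7.9 120.3] 22.1 z med/max 140.1 145.9
panel side 124 [ 476.4 -270.2] [ 10.8 123. ] 22.1 z med/max 140.8 145.9
bridge top 614 [ 490.6 -258.5] [ 47.1 109.7] 22.2 z med/max 88.2 93.3
bridge side 292 [ 495.8 -259.9] [ 45.8 120.2] 25.2 z med/max 90.1 94.8
strip top 207 [452.5 202.9] [ 26.1 118.3] 29.9 z med/max 74.8 80.7
strip side 215 [454.9 205. ] [ 28.1 120.7] 28.0 z med/max 75.7 80.7
foot top 1057 [458.3 199.9] [117.9 166.6] 3.3 z med/max 10.0 14.9
foot side 973 [450.1 173.3] [150.9 204.7] 2.3 z med/max 11.1 15.0
clip top 140 [443.6 223.8] [51.7 24.5] 22.2 z med/max 163.1 168.0
clip side 164 [443.1 224. ] [53.  25.9] 20.9 z med/max 163.1 169.3
clipmid top 146 [447.7 222.9] [30.2 28. ] 87.9 z med/max 106.6 129.7
clipmid side 212 [443.7 224.7] [31.4 27.7] 24.7 z med/max 107.4 129.5
small top 196 [564.4 340.3] [ 8.5 82.3] 38.9 z med/max 48.1 55.7
small side 252 [564.3 341.1] [ 7.8 82.7] 38.5 z med/max 50.0 56.5
pod top 
[... 293 characters left out ...]
 62.5] 53.4 z med/max 56.5 89.8
holder side 827 [685.2 339.9] [62.3 51.6] 18.9 z med/max 56.2 90.1
bench z -0.0007046571706825766 0.00143770963078782
rail (array([616.9,  -5.1, 120.1]), np.float64(-91.79)) (array([617.6,  13. , 121.7]), np.float64(88.3))
panel (array([ 475.3, -269.8,  140.2]), np.float64(112.15)) (array([ 475.4, -266.3,  140.7]), np.float64(112.35))
bridge (array([ 496. , -260.9,   88.2]), np.float64(113.25)) (array([ 493.4, -257. ,   89.9]), np.float64(116.46))
strip (array([454.2, 195.8,  74.9]), np.float64(112.4)) (array([449.9, 212. ,  75.5]), np.float64(112.19))
handles (array([443.6, 223.3, 163.2]), np.float64(-158.69)) (array([442.5, 225.7, 162.6]), np.float64(20.95))
```

View pics/c1.png

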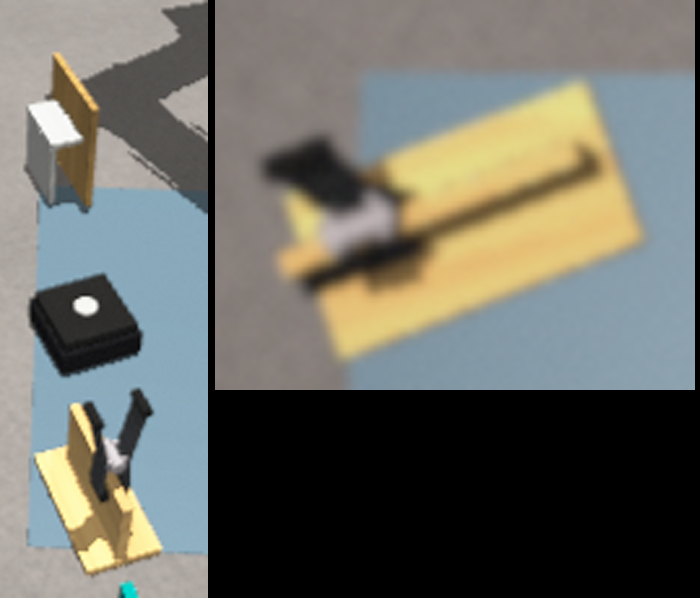

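```bash
cat >> h.py <<'E'
from scipy.spatial.transform import Rotation as Ro
def tool():
    o=get_obs(); return np.array(o["tool_pos"]),Ro.from_euler("xyz",o["orientation"],degrees=True).as_matrix(),o
def plan(target,jawdeg):
    """spin needed so tool z points at jawdeg (mod 180), then shift in the spun tool axes [cm]"""
    p,R,o=tool(); a=np.degrees(np.arctan2(R[1,2],R[0,2]))
    dy=(jawdeg-a+90)%180-90; sp=-np.radians(dy); R2=R@Ro.from_rotvec([sp,0,0]).as_matrix()
    print("t",round(o["clock"],2),"pos",np.round(p*1000,1),"jawdir",round(a,2),"xdir",np.round(R[:,0],4),"q",np.round(o["joint_pos"],1),"F",np.round(o["force"],1),"open",round(o["opening"]*1000,1))
    print("spin",round(sp,4),"then cm",np.round((np.array(target)-p)@R2*100,2))
E
python3 - <<'E'
from h import *
plan([.4757,-.2702,.2],22.2)
E
```

```text
t 0.1 pos [ 260.  -622.4  225.7] jawdir 112.67 xdir [-7.0e-04  1.3e-03 -1.0e+00] q [-50.8  20.6   0.6  -0.  -70.1 -16.5] F [ 0.2  1.3 -0.3] open 87.6
spin -1.5626 then cm [  2.6  -24.46 -33.28]
```

>>> move_arm(
  commands=[
    [[0, 0, 0, -0.14], [0, 0, 0, -0.14]],
  ],
)

```text
clock: 0.3
tool_pos: [0.2601, -0.6225, 0.226]
orientation: [-11.4, 89.9, 117.6]
force: [-0.7, 0.2, -0.1]
opening: 0.0876
```

```bash
python3 -c "
from h import *
plan([.4757,-.2702,.2],22.2)"
```

```text
t 0.3 pos [ 260.1 -622.5  226. ] jawdir 129.03 xdir [-5.e-04  9.e-04 -1.e+00] q [-50.8  20.6   0.7  -0.  -70.1  -0.1] F [-0.7  0.2 -0.1] open 87.6
spin -1.277 then cm [  2.62 -24.47 -33.27]
```

>>> move_arm(
  commands=[
    [[0, 0, 0, -0.142], [0, 0, 0, -0.142], [0, 0, 0, -0.142], [0, 0, 0, -0.142], [0, 0, 0, -0.142], [0, 0, 0, -0.142], [0, 0, 0, -0.142], [0, 0, 0, -0.142]],
  ],
)

```text
clock: 1.1
tool_pos: [0.2601, -0.6225, 0.226]
orientation: [-78.0, 89.9, 116.2]
force: [0.4, 0.6, 0.3]
opening: 0.0874
```

>>> move_arm(
  commands=[
    [[0, 0, 0, -0.141], [0, -2, -2.7, 0], [0, -2.8, -3.8, 0], [0, -2.8, -3.8, 0], [0, -2.8, -3.8, 0], [0, -2.8, -3.8, 0], [0, -2.8, -3.8, 0], [0, -2.8, -3.8, 0]],
  ],
)

```text
clock: 1.9
tool_pos: [0.4272, -0.3514, 0.2264]
orientation: [-71.0, 90.0, 130.9]
force: [1.8, -0.2, -0.3]
opening: 0.0875
```

>>> move_arm(
  commands=[
    [[0, -2.8, -3.8, 0], [0.6, -2, -2.5, 0], [2, -0.9, -1.5, 0], [0, 0, 0, 0], [0, 0, 0, 0]],
  ],
)

```text
clock: 2.4
tool_pos: [0.4776, -0.2711, 0.2002]
orientation: [-26.0, 89.9, 175.9]
force: [0.9, 0.0, 0.0]
opening: 0.0874
```

```bash
python3 -c "
from h import *
plan([.4757,-.2702,.108],22.2)"
```

```text
t 2.4 pos [ 477.6 -271.1  200.2] jawdir -158.05 xdir [-1.5e-03  1.0e-04 -1.0e+00] q [ -9.1   9.9 -17.5   0.  -62.7  31.1] F [0.9 0.  0. ] open 87.4
spin -0.0043 then cm [ 9.22 -0.15  0.13]
```

>>> move_arm(
  commands=[
    [[2.0, -0.15, 0.13, -0.004], [2.5, 0, 0, 0], [2.5, 0, 0, 0], [1.5, 0, 0, 0], [0.7, 0, 0, 0], [0, 0, 0, 0], [0, 0, 0, 0]],
  ],
)

```text
clock: 3.1
tool_pos: [0.4766, -0.2711, 0.1095]
orientation: [133.7, 89.9, -24.2]
force: [-0.1, 0.2, -0.4]
opening: 0.0875
```

>>> move_arm(
  commands=[
    [[0, 0, 0, 0], [0, 0, 0, 0], [0, 0, 0, 0], [0, 0, 0, 0], [0, 0, 0, 0], [0, 0, 0, 0], [0, 0, 0, 0], [0, 0, 0, 0]],
  ],
  jaw=0,
)

```text
clock: 3.9
tool_pos: [0.4761, -0.2704, 0.1085]
orientation: [-26.1, 90.0, 176.1]
force: [0.6, 0.6, -0.6]
opening: 0.0291
```

```bash
python3 -c "
from h import *
plan([.4757,-.2702,.108],22.2)"
```

```text
t 3.9 pos [ 476.1 -270.4  108.5] jawdir -157.88 xdir [-1.e-04  0.e+00 -1.e+00] q [ -9.1  14.9 -24.5   0.  -50.7  31.2] F [ 0.6  0.6 -0.6] open 29.1
spin -0.0014 then cm [ 0.05 -0.03  0.03]
```

>>> move_arm(
  commands=[
    [[0, 0, 0, 0], [0, 0, 0, 0], [0, 0, 0, 0], [0, 0, 0, 0], [0, 0, 0, 0], [-0.5, 0, 0, 0], [-1, 0, 0, 0], [-1.5, 0, 0, 0]],
  ],
)

```text
clock: 4.7
tool_pos: [0.4757, -0.2703, 0.1389]
orientation: [-35.0, 89.9, 167.2]
force: [-0.5, 0.4, -3.0]
opening: 0.0077
```

>>> move_arm(
  commands=[
    [[-2.5, 0, 0, 0], [-3, 0, 0, 0], [-3, 0, 0, 0], [-2.5, 0, 0, 0], [-1.5, 0, 0, 0], [0, 0, 0, 0]],
  ],
)

```text
clock: 5.3
tool_pos: [0.4773, -0.2709, 0.2669]
orientation: [141.5, 89.7, -16.4]
force: [0.3, 0.1, -3.9]
opening: 0.0081
```

```bash
python3 -c "
from h import *
plan([.5972,-.0036,.263],178.3)"
```

```text
t 5.3 pos [ 477.3 -270.9  266.9] jawdir -157.87 xdir [ 0.0053 -0.0015 -1.    ] q [ -9.1   7.  -12.    0.  -70.7  31.2] F [ 0.3  0.1 -3.9] open 8.1
spin 0.4159 then cm [  0.41 -27.07 -11.19]
```

>>> move_arm(
  commands=[
    [[0, 0, 0, 0.104], [0, 0, 0, 0.104], [0, 0, 0, 0.104], [0, 0, 0, 0.104], [0, -1.5, -0.6, 0], [0, -2.8, -1.2, 0], [0, -3.2, -1.3, 0], [0, -3.2, -1.3, 0]],
  ],
)

```text
clock: 6.1
tool_pos: [0.523, -0.1638, 0.2627]
orientation: [-14.2, 89.9, 164.0]
force: [0.5, -0.0, -3.7]
opening: 0.0077
```

>>> move_arm(
  commands=[
    [[0, -3.2, -1.3, 0], [0, -3.2, -1.3, 0], [0, -3.2, -1.3, 0], [0, -3.2, -1.3, 0], [0, -2.2, -1, 0], [0, -1.3, -0.6, 0], [0, 0, 0, 0], [0, 0, 0, 0]],
  ],
)

```text
clock: 6.9
tool_pos: [0.5957, -0.0042, 0.2629]
orientation: [15.5, 89.9, -166.2]
force: [0.3, -0.4, -2.1]
opening: 0.0077
```

```bash
python3 - <<'E'
from h import *
plan([.5972,-.0036,.263],178.3)
s,ds=snapshot("side"); t,dt=snapshot("top")
cv2.imwrite("pics/s1.png",s[:,:,::-1]);cv2.imwrite("pics/t1.png",t[:,:,::-1]);np.save("pics/s1.npy",ds);np.save("pics/t1.npy",dt)
im=np.zeros((400,800,3),np.uint8); im[:,:400]=cv2.resize(s[150:350,210:410],None,fx=2,fy=2,interpolation=2); im[:,400:]=cv2.resize(t[100:300,220:420],None,fx=2,fy=2,interpolation=2)
cv2.imwrite("pics/c2.png",im[:,:,::-1])
E
```

```text
t 6.9 pos [595.7  -4.2 262.9] jawdir 178.3 xdir [-1.3e-03 -3.0e-04 -1.0e+00] q [ 18.4  12.   -6.5  -0.  -71.7 -20.1] F [ 0.3 -0.4 -2.1] open 7.7
spin -0.0001 then cm [-0.01 -0.06 -0.15]
```

View pics/c2.png

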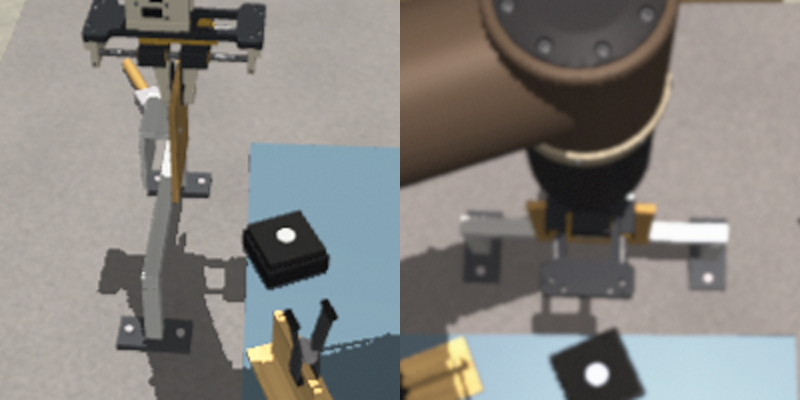

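The crop shows the board gripped upright above the rail, with the panel at (178,130) on the robot side and the skirt at (150,150) behind the rail line. Next I'll check the cross position and tilt by depth before lowering.

```bash
python3 - <<'E'
from h import *
W=cloud("side",np.load("pics/s1.npy"))
for z0 in np.arange(.15,.28,.01):
    Q=sel(W,270,170,320,260,z0,z0+.01); Q=Q[(Q[:,1]>.02)&(Q[:,1]<.075)]
    x=np.sort(Q[:,0]*1000); 
    if len(x)<3: continue
    g=np.split(x,np.where(np.diff(x)>5)[0]+1); print(round(z0,3),[(round(a.min(),1),round(a.max(),1),len(a)) for a in g])
Q=sel(W,270,170,320,260,.2,.3);Q=Q[(Q[:,1]<.1)&(Q[:,1]>-.03)&(Q[:,0]>.6)&(Q[:,0]<.66)];rect(Q,"saddle pts")
B=Q[(Q[:,2]>.235)&(Q[:,2]<.26)]; 
if len(B)>5: rect(B,"bridge top?")
T=cloud("top",np.load("pics/t1.npy"));r=sel(T,235,195,400,255,.11,.13); rect(r,"rail now")
E
```

```text
0.15 [(np.float64(594.9), np.float64(596.5), 2), (np.float64(634.4), np.float64(639.4), 3)]
0.16 [(np.float64(593.9), np.float64(601.1), 20), (np.float64(634.1), np.float64(639.5), 9)]
0.17 [(np.float64(594.7), np.float64(602.8), 12), (np.float64(634.0), np.float64(638.5), 11)]
0.18 [(np.float64(594.4), np.float64(602.7), 17), (np.float64(633.9), np.float64(640.3), 13)]
0.19 [(np.float64(594.4), np.float64(602.4), 18), (np.float64(633.8), np.float64(639.8), 12)]
0.2 [(np.float64(594.4), np.float64(602.2), 15), (np.float64(633.8), np.float64(639.2), 11)]
0.21 [(np.float64(594.2), np.float64(601.7), 19), (np.float64(634.3), np.float64(638.7), 11)]
0.22 [(np.float64(594.1), np.float64(601.4), 18), (np.float64(634.0), np.float64(638.5), 12)]
0.23 [(np.float64(594.0), np.float64(601.1), 18), (np.float64(607.2), np.float64(628.1), 11), (np.float64(635.4), np.float64(640.6), 11)]
0.24 [(np.float64(594.1), np.float64(639.7), 102)]
0.25 [(np.float64(594.1), np.float64(602.8), 20)]
0.26 [(np.float64(594.6), np.float64(602.3), 15)]
0.27 [(np.float64(594.6), np.float64(602.0), 22)]
0.28 [(np.float64(594.4), np.float64(601.6), 18)]
saddle pts 431 [620.4  15.1] [40.5 87.6] 0.1 z med/max 244.8 299.7
bridge top? 266 [624.5  15.6] [35.7 91.2] 8.6 z med/max 244.6 259.5
rail now 708 [617.2  -4.3] [300.1  21.3] 88.2 z med/max 120.1 125.4
```

>>> move_arm(
  commands=[
    [[0, 0, -0.1, 0], [1.5, 0, 0, 0], [2, 0, 0, 0], [2, 0, 0, 0], [2, 0, 0, 0], [2, 0, 0, 0], [1.2, 0, 0, 0], [0.4, 0, 0, 0]],
  ],
)

```text
clock: 7.8
tool_pos: [0.5964, -0.0045, 0.1514]
orientation: [15.1, 89.9, -166.7]
force: [-0.4, 0.2, -2.5]
opening: 0.0075
```

>>> move_arm(
  commands=[
    [[0.1, 0, 0, 0], [0.1, 0, 0, 0], [0, 0, 0, 0], [0, 0, 0, 0]],
  ],
)

```text
clock: 8.2
tool_pos: [0.5975, -0.0038, 0.1513]
orientation: [-164.3, 89.9, 13.9]
force: [0.1, 0.0, -3.1]
opening: 0.0075
```

```bash
python3 -c "
from h import *
plan([.5972,-.0036,.1485],178.3)"
```

```text
t 8.2 pos [597.5  -3.8 151.3] jawdir 178.29 xdir [ 1.2e-03  3.0e-04 -1.0e+00] q [ 18.4  16.7 -15.4   0.  -57.9 -20.1] F [ 0.1  0.  -3.1] open 7.5
spin -0.0003 then cm [ 0.28 -0.02  0.03]
```

>>> move_arm(
  commands=[
    [[0.1, 0, 0, 0], [0.1, 0, 0, 0], [0.05, 0, 0, 0], [0, 0, 0, 0], [0, 0, 0, 0]],
  ],
)

```text
clock: 8.7
tool_pos: [0.5972, -0.0039, 0.148]
orientation: [8.8, 90.0, -172.9]
force: [-0.5, -0.1, -2.7]
opening: 0.0078
```

>>> move_arm(
  commands=[
    [[0.1, 0, 0, 0], [0, 0, 0, 0], [0, 0, 0, 0]],
  ],
)

```text
clock: 9.0
tool_pos: [0.5972, -0.004, 0.148]
orientation: [175.5, 90.0, -6.2]
force: [-3.7, 0.3, 5.5]
opening: 0.0078
```

>>> move_arm(
  commands=[
    [[0.1, 0, 0, 0], [0, 0, 0, 0], [0, 0, 0, 0]],
  ],
)

```text
clock: 9.3
tool_pos: [0.5972, -0.0039, 0.1479]
orientation: [176.3, 89.9, -5.4]
force: [-7.4, 1.5, 12.4]
opening: 0.0082
```

>>> move_arm(
  commands=[
    [[-0.13, 0, 0, 0], [0, 0, 0, 0]],
  ],
)

```text
clock: 9.5
tool_pos: [0.5974, -0.0039, 0.148]
orientation: [-169.9, 90.0, 8.4]
force: [-3.8, 0.9, 6.6]
opening: 0.0078
```

>>> move_arm(
  commands=[
    [[0, 0, 0, 0], [0, 0, 0, 0], [0, 0, 0, 0], [0, 0, 0, 0], [0, 0, 0, 0], [0, 0, 0, 0]],
  ],
  jaw=6,
)

```text
clock: 10.1
tool_pos: [0.5972, -0.0039, 0.1473]
orientation: [5.1, 90.0, -176.6]
force: [0.0, -0.7, -0.2]
opening: 0.0499
```

>>> move_arm(
  commands=[
    [[-1, 0, 0, 0], [-2, 0, 0, 0], [-3, 0, 0, 0], [-3, 0, 0, 0], [-2, 0, 0, 0], [-1, 0, 0, 0], [0, 0, 0, 0]],
  ],
  jaw=8.7,
)

```text
clock: 10.8
tool_pos: [0.5978, -0.0038, 0.2691]
orientation: [-163.8, 89.8, 14.5]
force: [-0.8, -1.0, -0.6]
opening: 0.0868
```

```bash
python3 - <<'E'
from h import *
plan([.4433,.2240,.23],22)
s,ds=snapshot("side"); W=cloud("side",ds); np.save("pics/s2.npy",ds)
Q=sel(W,270,170,330,280,.172,.19); rect(Q,"panel top")
B=sel(W,270,170,330,280,.124,.135); B=B[B[:,0]<.66]; rect(B[(B[:,1]<.06)&(B[:,1]>-.06)],"bridge")
cv2.imwrite("pics/c3.png",cv2.resize(s[170:330,230:390],None,fx=3,fy=3,interpolation=2)[:,:,::-1])
E
```

```text
t 10.8 pos [597.8  -3.8 269.1] jawdir 178.28 xdir [ 2.9e-03  8.0e-04 -1.0e+00] q [ 18.4  11.8  -5.8   0.  -72.2 -20.1] F [-0.8 -1.  -0.6] open 86.8
spin -0.4139 then cm [  3.89 -26.91   5.8 ]
panel top 130 [598.9  -1.7] [120.9   8.2] 88.6 z med/max 181.5 185.2
bridge 321 [617.8   0. ] [117.9  47. ] 88.5 z med/max 129.7 134.9
```

View pics/c3.png

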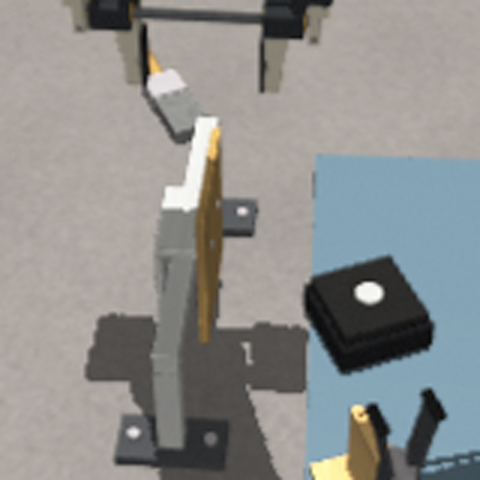

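The crop shows the board hanging on the rail by its saddle, with the bridge at (175,205) and the panel top edge at (210,130), and the gripper clear above. Now the clip.

>>> move_arm(
  commands=[
    [[0, 0, 0, -0.103], [0, 0, 0, -0.103], [0, 0, 0, -0.103], [0, 0, 0, -0.103], [0, -1.5, 0.3, 0], [0, -2.8, 0.6, 0], [0, -3.2, 0.7, 0], [0, -3.2, 0.7, 0]],
  ],
)

```text
clock: 11.65
tool_pos: [0.5343, 0.0877, 0.266]
orientation: [-3.7, 89.9, -162.0]
force: [0.3, -0.5, 0.1]
opening: 0.0868
```

>>> move_arm(
  commands=[
    [[0, -3.2, 0.7, 0], [0, -3.2, 0.7, 0], [0, -3.2, 0.7, 0], [0, -3.2, 0.7, 0], [2, -2.2, 0.4, 0], [3, -1.2, 0.3, 0], [1, 0, 0, 0], [0, 0, 0, 0]],
  ],
)

```text
clock: 12.45
tool_pos: [0.4418, 0.2233, 0.2055]
orientation: [24.3, 89.8, -133.8]
force: [-0.3, 0.6, 0.3]
opening: 0.0869
```

```bash
python3 - <<'E'
from h import *
plan([.4433,.2240,.141],21.8)
t,d=snapshot("top");s,ds=snapshot("side"); 
im=np.zeros((400,800,3),np.uint8); im[:,:400]=cv2.resize(s[270:370,310:410],None,fx=4,fy=4,interpolation=2); im[:,400:]=cv2.resize(t[240:340,160:260],None,fx=4,fy=4,interpolation=2)
cv2.imwrite("pics/c4.png",im[:,:,::-1])
E
```

```text
t 12.45 pos [441.8 223.3 205.5] jawdir -158.13 xdir [-0.0029 -0.003  -1.    ] q [ 49.6   4.5 -23.1  -0.  -62.6 -27.7] F [-0.3  0.6  0.3] open 86.9
spin 0.0013 then cm [ 6.45 -0.01 -0.19]
```

View pics/c4.png

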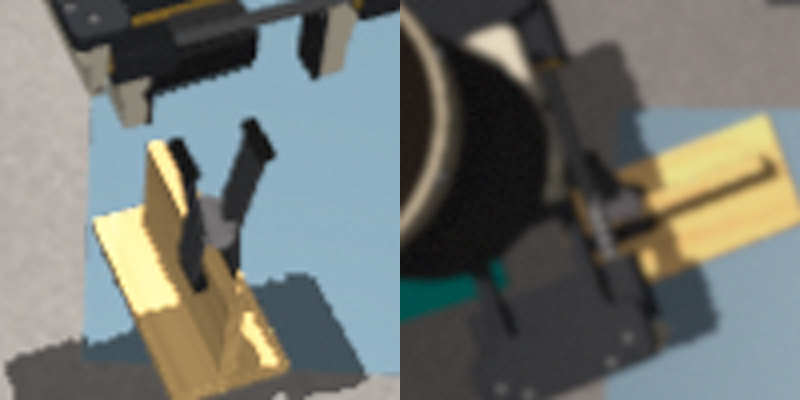

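The crop shows the fingers straddling above the clip handles, (180,145) and (255,130) on the left, both between the fingers at (125,110) and (325,60). I'll go down and squeeze.

>>> move_arm(
  commands=[
    [[1.5, 0, -0.1, 0], [1.8, 0, 0, 0], [1.5, 0, 0, 0], [1, 0, 0, 0], [0.6, 0, 0, 0], [0, 0, 0, 0], [0, 0, 0, 0]],
  ],
)

```text
clock: 13.25
tool_pos: [0.4445, 0.2246, 0.144]
orientation: [-171.9, 90.0, 30.0]
force: [0.1, -0.2, -1.1]
opening: 0.0866
```

```bash
python3 -c "
from h import *
plan([.4433,.2240,.141],21.8)"
```

```text
t 13.25 pos [444.5 224.6 144. ] jawdir -158.12 xdir [ 7.e-04  4.e-04 -1.e+00] q [ 49.5   8.  -28.    0.  -54.  -27.6] F [ 0.1 -0.2 -1.1] open 86.6
spin 0.0014 then cm [0.3  0.01 0.13]
```

>>> move_arm(
  commands=[
    [[0.3, 0, 0.1, 0], [0, 0, 0, 0]],
  ],
)

```text
clock: 13.45
tool_pos: [0.443, 0.2241, 0.1405]
orientation: [-138.1, 90.0, 63.8]
force: [-0.7, -0.5, -0.0]
opening: 0.0869
```

>>> move_arm(
  commands=[
    [[0, 0, 0, 0], [0, 0, 0, 0], [0, 0, 0, 0], [0, 0, 0, 0], [0, 0, 0, 0], [0, 0, 0, 0], [0, 0, 0, 0], [0, 0, 0, 0]],
  ],
  jaw=2.7,
)

```text
clock: 14.25
tool_pos: [0.443, 0.224, 0.1402]
orientation: [13.0, 90.0, -145.1]
force: [-0.6, -0.1, -1.3]
opening: 0.0299
```

>>> move_arm(
  commands=[
    [[0, 0, 0, 0], [0, 0, 0, 0], [0, 0, 0, 0]],
  ],
)

```text
clock: 14.55
tool_pos: [0.4431, 0.2241, 0.1403]
orientation: [59.0, 90.0, -99.1]
force: [0.4, 0.8, -1.4]
opening: 0.0273
```

```bash
python3 - <<'E'
from h import *
plan([.4433,.2240,.141],21.8)
s,ds=snapshot("side"); 
cv2.imwrite("pics/c5.png",cv2.resize(s[270:370,310:410],None,fx=5,fy=5,interpolation=2)[:,:,::-1])
E
```

```text
t 14.55 pos [443.1 224.1 140.3] jawdir -158.11 xdir [-0.e+00 -1.e-04 -1.e+00] q [ 49.6   8.2 -28.4   0.  -53.5 -27.7] F [ 0.4  0.8 -1.4] open 27.3
spin 0.0016 then cm [-0.07  0.01 -0.02]
```

View pics/c5.png

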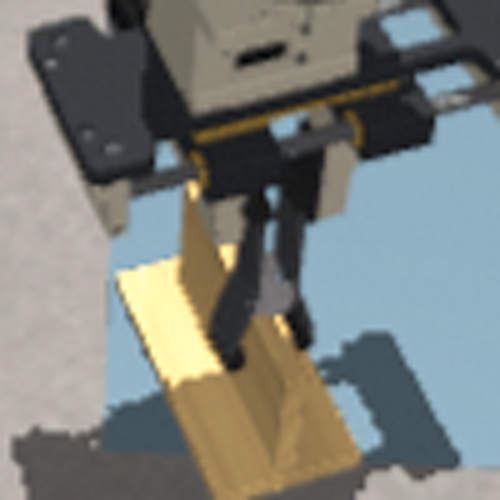

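The crop shows the handles squeezed between the fingers at (262,205) and (290,215), with the jaws open at (232,360) and (300,335), one on each side of the strip. I'll lift straight up.

>>> move_arm(
  commands=[
    [[-0.5, 0, 0, 0], [-1, 0, 0, 0], [-1.5, 0, 0, 0], [-2, 0, 0, 0], [-2.5, 0, 0, 0], [-3, 0, 0, 0], [-3, 0, 0, 0], [-2.5, 0, 0, 0]],
  ],
)

```text
clock: 15.4
tool_pos: [0.4432, 0.224, 0.3033]
orientation: [-162.5, 89.9, 39.4]
force: [0.6, 0.5, -1.5]
opening: 0.0272
```

```bash
python3 - <<'E'
from h import *
plan([.5978,-.003,.300],178.3)
s,ds=snapshot("side"); np.save("pics/s6.npy",ds)
cv2.imwrite("pics/c6.png",cv2.resize(s[210:350,290:430],None,fx=4,fy=4,interpolation=2)[:,:,::-1])
E
```

```text
t 15.4 pos [443.2 224.  303.3] jawdir -158.11 xdir [ 0.0018  0.0015 -1.    ] q [ 49.6   0.9 -14.    0.  -75.  -27.7] F [ 0.6  0.5 -1.5] open 27.2
spin 0.4118 then cm [  0.32  22.24 -16.12]
```

View pics/c6.png

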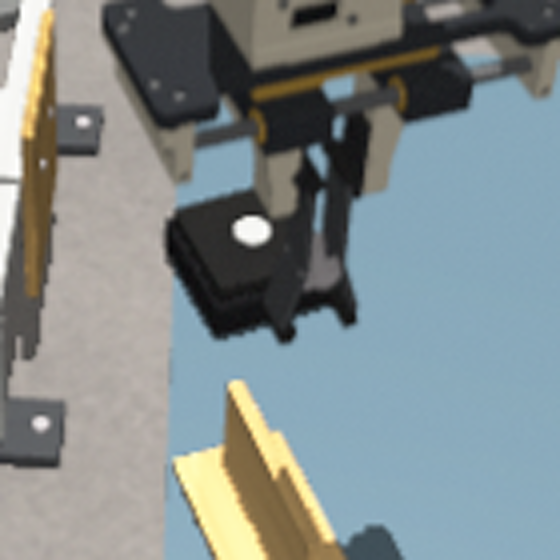

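The crop shows the clip held open, jaw tips at (285,335) and (350,315), well clear of the strip. I'll carry it over the board.

>>> move_arm(
  commands=[
    [[0, 0, 0, 0.103], [0, 0, 0, 0.103], [0, 0, 0, 0.103], [0, 0, 0, 0.103], [0, 1, -0.7, 0], [0, 2, -1.5, 0], [0, 2.5, -1.8, 0], [0, 2.5, -1.8, 0]],
  ],
)

```text
clock: 16.25
tool_pos: [0.4993, 0.1411, 0.301]
orientation: [-154.8, 90.0, 23.7]
force: [0.4, -0.6, -1.3]
opening: 0.027
```

>>> move_arm(
  commands=[
    [[0, 2.5, -1.8, 0], [0, 2.5, -1.8, 0], [0, 2.5, -1.8, 0], [0, 2.5, -1.8, 0], [0, 2.2, -1.6, 0], [0, 1.4, -1, 0], [0, 0.6, -0.5, 0], [0, 0, 0, 0]],
  ],
)

```text
clock: 17.05
tool_pos: [0.5976, -0.0037, 0.3002]
orientation: [27.1, 90.0, -154.6]
force: [-0.2, -0.6, -1.9]
opening: 0.027
```

>>> move_arm(
  commands=[
    [[0, 0, 0, 0], [0, 0, 0, 0]],
  ],
)

```text
clock: 17.25
tool_pos: [0.597, -0.0021, 0.3007]
orientation: [-145.5, 90.0, 32.8]
force: [-0.3, -0.2, -1.6]
opening: 0.0273
```

```bash
python3 - <<'E'
from h import *
plan([.5978,-.003,.300],178.3)
s,ds=snapshot("side"); np.save("pics/s7.npy",ds)
cv2.imwrite("pics/c7.png",cv2.resize(s[120:270,240:390],None,fx=4,fy=4,interpolation=2)[:,:,::-1])
W=cloud("side",ds)
for z0 in np.arange(.16,.33,.01):
    Q=sel(W,260,120,340,260,z0,z0+.01); Q=Q[(Q[:,1]>-.03)&(Q[:,1]<.065)&(Q[:,0]>.56)&(Q[:,0]<.64)]
    x=np.sort(Q[:,0]*1000)
    if len(x)<3: continue
    g=np.split(x,np.where(np.diff(x)>3)[0]+1); print(round(z0,3),[(float(round(a.min(),1)),float(round(a.max(),1)),len(a)) for a in g], np.round(np.median(Q[:,1])*1000))
E
```

```text
t 17.25 pos [597.   -2.1 300.7] jawdir 178.36 xdir [ 3.e-04  2.e-04 -1.e+00] q [ 18.5  11.   -2.8  -0.  -76.2 -20.2] F [-0.3 -0.2 -1.6] open 27.3
spin 0.001 then cm [ 0.07  0.09 -0.09]
0.16 [(594.7, 603.2, 24)] 48.0
0.17 [(594.7, 603.1, 25)] 42.0
0.18 [(594.8, 603.9, 77)] 16.0
0.21 [(577.0, 584.5, 5), (612.9, 615.3, 2)] 9.0
0.22 [(575.7, 585.1, 20), (609.0, 617.5, 25)] 7.0
0.23 [(577.0, 581.9, 14), (612.1, 617.9, 8)] 7.0
0.24 [(579.5, 585.9, 17), (609.5, 614.4, 5)] 7.0
0.25 [(582.4, 612.3, 47)] 8.0
0.26 [(586.2, 609.0, 67)] 5.0
0.27 [(586.4, 590.1, 12), (604.9, 608.6, 9)] 7.0
0.28 [(586.8, 590.0, 10), (605.1, 608.2, 13)] 8.0
0.29 [(587.4, 589.7, 9), (605.1, 607.9, 9)] 7.0
0.3 [(569.5, 591.7, 25), (605.6, 628.1, 28)] 7.0
0.31 [(569.4, 593.6, 37), (604.6, 627.5, 36)] 8.0
0.32 [(568.8, 594.1, 61), (602.9, 629.1, 64)] 6.0
```

View pics/c7.png

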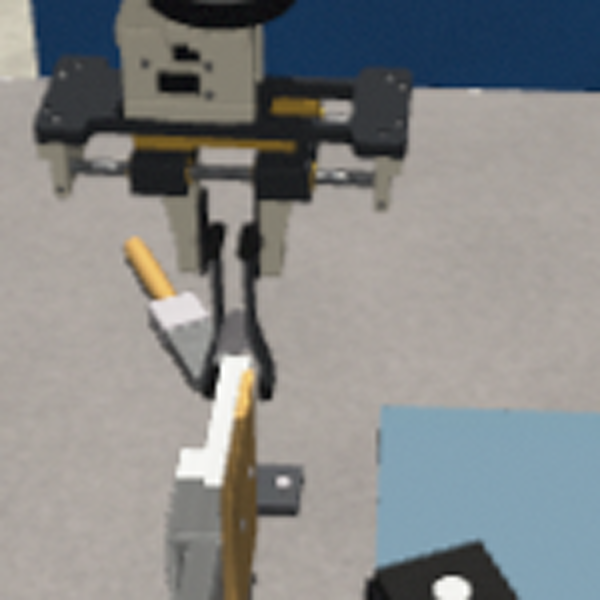

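The crop shows the open jaws at (210,390) and (265,390) straddling above the top edge at (240,370). The depth puts the jaws' inner faces at x = 585 and 610 and the panel at about 594–602. I'll shift by under a millimetre and lower by 5.7 cm.

>>> move_arm(
  commands=[
    [[0.5, 0, -0.07, 0], [1, 0, 0, 0], [1.2, 0, 0, 0], [1.2, 0, 0, 0], [1, 0, 0, 0], [0.5, 0, 0, 0], [0.3, 0, 0, 0], [0, 0, 0, 0]],
  ],
)

```text
clock: 18.1
tool_pos: [0.598, -0.0028, 0.243]
orientation: [25.9, 90.0, -155.8]
force: [-0.9, 0.7, -0.8]
opening: 0.0272
```

>>> move_arm(
  commands=[
    [[0, 0, 0, 0], [0, 0, 0, 0], [0, 0, 0, 0]],
  ],
)

```text
clock: 18.4
tool_pos: [0.5982, -0.0026, 0.2438]
orientation: [-163.9, 90.0, 14.4]
force: [-0.4, 0.4, -0.5]
opening: 0.0273
```

```bash
python3 - <<'E'
from h import *
plan([.5978,-.003,.244],178.3)
s,ds=snapshot("side"); t,dt=snapshot("top")
cv2.imwrite("pics/c8.png",np.hstack([cv2.resize(s[160:260,260:360],None,fx=4,fy=4,interpolation=2),cv2.resize(t[150:250,260:360],None,fx=4,fy=4,interpolation=2)])[:,:,::-1])
W=cloud("side",ds)
for z0 in np.arange(.12,.24,.01):
    Q=sel(W,260,120,340,280,z0,z0+.01); Q=Q[(Q[:,1]>-.03)&(Q[:,1]<.065)&(Q[:,0]>.56)&(Q[:,0]<.66)]
    x=np.sort(Q[:,0]*1000)
    if len(x)<3: continue
    g=np.split(x,np.where(np.diff(x)>3)[0]+1); print(round(z0,3),[(float(round(a.min(),1)),float(round(a.max(),1)),len(a)) for a in g], np.round(np.median(Q[:,1])*1000))
Q=sel(W,260,120,340,280,.12,.2);Q=Q[(Q[:,1]>-.03)&(Q[:,1]<.03)];A=Q[(Q[:,0]<.59)&(Q[:,0]>.56)];B=Q[(Q[:,0]>.607)&(Q[:,0]<.63)&(Q[:,2]>.136)]
for n,q in(("a",A),("b",B)): print(n,len(q),np.round(q[:,2].min()*1000,1) if len(q) else 0, np.round(q[:,:2].max(0)*1000,1), np.round(q[:,:2].min(0)*1000,1))
E
```

```text
t 18.4 pos [598.2  -2.6 243.8] jawdir 178.28 xdir [ 7.e-04  2.e-04 -1.e+00] q [ 18.4  12.7  -8.    0.  -69.3 -20.2] F [-0.4  0.4 -0.5] open 27.3
spin -0.0003 then cm [-0.02  0.04  0.04]
0.12 [(593.5, 604.6, 26), (608.5, 642.0, 199)] 33.0
0.13 [(594.7, 604.2, 20), (608.5, 641.4, 110)] 8.0
0.14 [(594.8, 604.3, 26)] 34.0
0.15 [(578.2, 578.2, 1), (594.9, 603.9, 24)] 48.0
0.16 [(577.0, 586.2, 20), (594.5, 603.3, 25), (610.7, 620.1, 23)] 8.0
0.17 [(578.0, 582.7, 13), (594.9, 603.0, 24), (611.3, 611.3, 1), (614.5, 619.4, 7)] 7.0
0.18 [(580.8, 585.2, 16), (595.8, 603.9, 54), (611.8, 616.8, 7)] 13.0
0.19 [(583.2, 601.5, 19), (605.7, 614.7, 11)] 6.0
0.2 [(585.8, 612.1, 70)] 4.0
0.21 [(587.9, 594.1, 11), (606.6, 610.7, 11)] 7.0
0.22 [(587.8, 591.4, 12), (606.2, 610.5, 10)] 7.0
0.23 [(588.6, 591.4, 8), (606.3, 610.1, 11)] 6.0
a 63 158.6 [589.3  10.4] [577.  -13.4]
b 46 160.6 [620.1   9.9] [608.  -14.1]
```

View pics/c8.png

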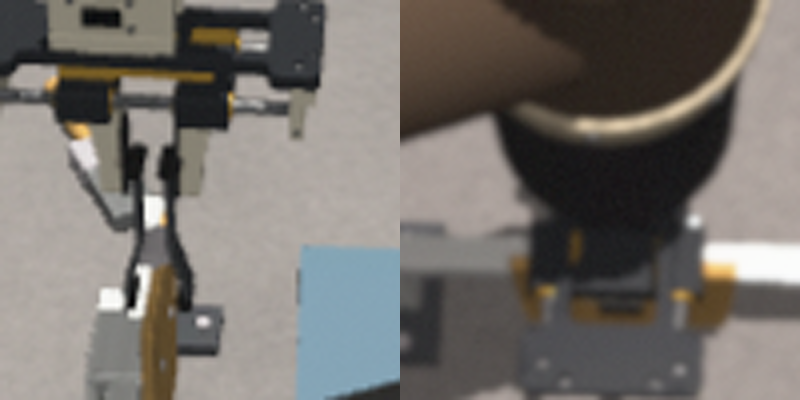

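The crop shows one jaw on each side of the panel's top edge, at (132,290) and (185,290), with the handles still squeezed. By depth the tips are about 22 mm below the edge, with roughly 8 mm clearance each side. Handing in.

```bash
python3 -c "
from h import *
plan([.5978,-.003,.244],178.3); close_job()"
```

```text
t 18.5 pos [598.1  -2.7 243.6] jawdir 178.28 xdir [ 5.e-04  1.e-04 -1.e+00] q [ 18.4  12.7  -8.    0.  -69.3 -20.2] F [-0.7  0.1 -0.9] open 27.3
spin -0.0004 then cm [-0.04  0.03  0.03]
the job is handed in; nothing more can be done
```

I hung the board on the rail by its saddle and let it go. I then took the clip off the wooden strip squeezed open and lowered it over the middle of the board's top edge. I handed in at 18.5 s with the clip still held; `close_job()` gives no verdict, so these are my own last checks:

- **Board:** it hangs upright with its top edge at about z = 0.180–0.181 m, where 0.180 is expected. Just after release the force reading was near zero.
- **Clip:** the fingers are 27.3 mm apart, which puts the levers at roughly 0.4 rad by interpolation. The tips are about 22 mm below the edge, near the middle of the board, with about 8 mm of air on each side of the panel. I saw no sign of contact with the board or rail.
- **Bystanders:** the pod, tool holder and brush were never approached. I did not measure their positions again at the end.
- **Disagreement:** the side camera reads 1–2 mm higher and further off than the top camera and arm readings. That is within the calibration tolerance and well inside the clearances, and no check failed.

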